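Close up the casting stand: spacer bar into the wide gap, plate held flush on the seal

TASK

Two gel-casting stands each hold a loose acrylic plate; only in the stand with the shorter plate is the gap between the plate and the near wall wide enough for the blue spacer bar. Pick up the bar, lower it upright all the way down into that gap, and with the bar push the plate, without forcing it, along to the end block until the orange spring seal is pressed in and the plate's edge is flush with the end block. Finish while still gripping the bar and holding the plate pressed flush, since the seal springs back as soon as you let go; leave the longer plate and everything else on the bench where they are.

Things in the scene. Friction and masses are not known exactly. Their poses are not given: they have to be found in the camera images.
- bar_center (a point): Loose blue plastic spacer bar standing on the bench, 80 g: 14 mm thick (its x), 60 mm tall (z); lower 28 mm are 60 mm long (y), the grip above is 36 mm long. Point at its centre, 30 mm above its foot. Grip and push with the two broad faces, 14 mm apart; either may face the plate. Fingertips 20 mm or more above the foot clear the plate and walls once the bar is down in the gap.
- stand_a: Teal stand (white bay floor) with the SHORTER plate, fixed, on the left or right. Origin on the bench; x points from its near wall (robot side) to its end block, z up. Bay floor 8 mm above the bench, bay 94 mm wide (y -47 to +47). Near wall: inner face x = -78 mm, 14 mm thick; it and the 13 mm side walls are 20 mm high. End block: face x = +70 mm, 26 mm thick, 36 mm high. Orange seal 54 mm wide reaches to x = +64.
- stand_b: The other stand, identical in every size and axis, holding the LONGER plate; the gap there is only 5 to 10 mm, too narrow for the 14 mm bar. Leave it alone.
- plate_short_center (a point): Shorter pale green acrylic plate, loose in stand_a: 100 (x) x 80 (y) x 14 mm, with side lips 4 mm higher, about 150 g. Point at its middle, 7 mm above its underside; x and y within 2 degrees of the stand's. At first the gap to the near wall is 26 to 34 mm and 8 to 15 mm are free before the seal. When flush with the end block this point is at x = +20 mm in stand_a's frame.
- plate_long_center (a point): The longer plate, in stand_b: like the other but 122 mm long (x). Point at its middle, 7 mm above its underside. It must stay where it is.
- stand_a_seal (a joint): How far the orange seal of stand_a is pressed into the end block: 0 = out (6 mm proud), 0.006 m = fully in, level with the block's face. A spring pushes it out: 3 N at the first touch, 6 N fully in; with friction the plate slides fully home under a push of 8 to 14 N and then meets the rigid block. Push on until it does, and keep up the push: if the push eases off, the seal drives the plate back. Up to 30 N is harmless.
- vial: Standing sample vial with blue cap, 32 mm across, 76 mm tall, between the two stands; origin under its centre. Bystander.
- dish_a: Closed culture dish, 90 mm across, 15 mm high, left side. Bystander.
- dish_b: Closed culture dish, 90 mm across, 15 mm high, right side. Bystander.
- reagent: Amber jar, 70 mm across, 130 mm tall, left of the stands. Bystander.
- buffer: White bottle with blue cap, 64 mm across, 140 mm tall, right of the stands. Bystander.
- comb: Red gel comb lying flat, 90 x 31 x 6 mm, on the left. Bystander.
Things that resemble listed ones, but are neither listed nor needed, are in the scene too. Of the things that look like the part that bears bar_center, take the one that is farthest to the robot's left at the start.

How it is judged:
On the way, in this order (a step that is already met when the one before it is completed fails the run):
1. the bar stands upright, right down in the wide gap beside the shorter plate (x of bar_center in the frame of stand_a between -0.074 and -0.03 m and y of bar_center in the frame of stand_a between -0.025 and 0.025 m and z of bar_center in the frame of stand_a below 0.047 m and angle between bar_center's own z axis and vertical below 0.2 rad), for 0.1 s.
2. the bar presses the plate flush on the end block, seal pressed in (value of joint stand_a_seal above 0.004 m and x of plate_short_center in the frame of stand_a above 0.018 m and contact force between bar and plate_short above 2 N), for 0.2 s.
At the end, for the whole second after the job is handed in: Bar gripped (over 3 N), upright (0.2 rad), foot under 9 mm above the bay floor in the wide gap, pressing the shorter plate with over 2 N; seal in over 4 of 6 mm; plate edge within 2 mm of the end block, square to 0.03 rad, flat and at rest; longer plate moved under 8 mm (all of step 1 and all of step 2 and angle between the x axis of plate_short_center and the x axis of stand_a, either way round below 0.03 rad and z of plate_short_center in the frame of stand_a below 0.0185 m and contact force between the fingers and bar above 3 N and linear speed of plate_short below 0.01 m/s and distance of plate_long_center from where it was at the start of the episode below 0.008 m); the arm keeps its last pose, push and grip.
It fails at once if the longer plate is shifted by 8 mm or more (distance of plate_long_center from where it was at the start of the episode above 0.008 m).
It fails at once if the plate is forced: the bar pushes it with more than 45 N (contact force between bar and plate_short above 45 N).
It fails at once if a bystander is shifted by 3 cm or more (distance of any of dish_a, dish_b, vial, reagent, buffer, comb from where it was at the start of the episode above 0.03 m).
It also fails if it takes over 40 s, if anything falls off the work surface, if the arm or the gripper's body presses on something with over 40 N, if the wrist force passes 120 N, or if a joint passes its speed limit or range.

ROBOT

A 6-joint arm with a two-finger parallel gripper is mounted at the origin on the work surface. World frame = base frame: x ahead of the robot, y to its left, z up, the work surface at z = 0. Lengths are in m, angles in rad, forces in N, time in s.
With the tool pointing down it reaches from about 0.3 to 0.775 m from the base axis. Payload 14.6 kg.
Tool frame: the origin (TCP) lies on the centre line of the jaws, within the pads' length; the fingertips stand 8 mm ahead of it and the grasp point (between the pads) lies 11 mm behind it; z points along the fingers, y is the direction in which the jaws open and shut (so a half turn about z gives the same grasp; the last joint's range is limited). The gripper opens to 94 mm and grips with 3 to 60 N. Pads are 16 mm wide; open, the fingers measure 119 mm over their backs; the gripper's body (75 mm by 177 mm) begins 78 mm behind the grasp point.
Start: joints at [-1.206, 0.3, 1.521, -0, 1.321, -0.067], TCP at [0.23, -0.5, 0.213] pointing down, gripper open.
Joint ranges: [-3.03, 3.03], [-0.79, 2.21], [0.23, 2.52], [-1.04, 4.18], [0, 3.07], [-2.55, 2.55]. Speed limits (rad/s): [2.22, 2.22, 2.57, 3.14, 3.14, 3.14].

INTERFACE

Orientations are given as a unit quaternion [w, x, y, z].
In Python, from station import * gives the robot as it stands.
- The arm moves only by the tool move_arm, never from a script. Its argument "series" is a list of rows, each a list of 7 numbers: the shift along the tool's x, y, z in mm, then the turn, a rotation vector about the tool's x, y, z in rad, then the gripper command: -1 is shut, 1 is fully open, values between are in proportion. In form: [[dx, dy, dz, rx, ry, rz, gripper], ...]. A call has 1 to 10 rows; each row is the pose to reach, as a shift and turn from the pose measured when the call began, along the tool's axes at that moment; what a row does not reach only later rows make up. A row lasts 1/10 s, in which the tool goes at most 50 mm and 8.59 degrees, less where a joint would pass 70% of its speed; a pose out of reach is approached as far as the arm can. A call with a gripper value outside its range is refused whole. The fingers move at their own pace and stop on an object; "squeeze" is the grip in N (left out, the last holds). Time passes only in rows, so rows that repeat a pose let the fingers close. It gives the time, the measured TCP pose, the force and the opening at its end, in the units of the state.
- get_state(): the state, without advancing time (a new reading comes with each control period).
- grab_frame(name): name is "scene" or "side" or "wrist"; returns a dict with "frame" (384x512x3 uint8, red, green, blue), "fx", "fy", "cx", "cy" (pixels), "view" (4x4, takes a point from world to camera coordinates). Camera axes: x right, y down, z forward; pixel columns grow to the right and rows downward; lengths in m; the calibration is good to about 2 mm. A picture is of the moment at which its call begins. There is no depth.
- hand_in(): hands the job in, once; it reports no verdict.
The state is a dict: "time_s": time; "joints": joint angles; "dq": joint speeds; "tau": joint torques, N m; "tool_pos": TCP position; "ee_rot": TCP orientation; "wrist_force": force on the tool from outside, world axes, zero at the start; "torque": the same for the moment, N m; "width": finger opening in m.
Only numpy, scipy, OpenCV 4.12 (cv2) and the standard library are available. Lean on these libraries where they do the work, as an engineer would, in place of code of your own. Each camera call takes 0.05 s, during which the arm holds its last target.

## Working session

There is one attempt and no reset: what is moved stays moved. The work goes in short steps, Python scripts to look and compute and a tool call to move; the robot and the scene stay as the last step left them, time stands still between calls to the robot, and variables do not carry over. Pictures are saved under pics/ and viewed, and the job is handed in when it is done.

Besides the shell and the picture viewer there is one more tool, called after "Emit:" by a JSON object that holds its "name" and its "arguments". move_arm: Moves the arm, as the interface text tells. Its arguments: {"type":"object","properties":{"series":{"type":"array"},"squeeze":{"type":"number"}},"required":["series"]}

```bash
ls; mkdir -p pics
python3 - <<'E'
from station import *
import cv2
for n in ["scene","side","wrist"]:
    f=grab_frame(n); cv2.imwrite(f"pics/{n}0.png",f["frame"][:,:,::-1])
    print(n,f["fx"],f["fy"],f["cx"],f["cy"]); print(f["view"])
s=get_state(); print(s)
E
```

```text
pics
scene 493.2239153199678 493.2239153199678 255.18307660788966 195.25516429056077
[[-0.79477081  0.60689416  0.00434025  0.4241603 ]
 [ 0.35323207  0.46837405 -0.80984743 -0.13720609]
 [-0.49352454 -0.64210998 -0.5866245   1.69172393]
 [ 0.          0.          0.          1.        ]]
side 433.42218828085356 433.42218828085356 260.30240689622576 183.7114895338951
[[-0.96767552 -0.25205027  0.00864593  0.51264571]
 [-0.17505702  0.64661364 -0.74245932  0.13536671]
 [ 0.1815465  -0.71997324 -0.66983536  1.03962639]
 [ 0.          0.          0.          1.        ]]
wrist 317.703063729718 317.703063729718 253.89331631049356 196.61297874136702
[[ 0.41889512 -0.90803279 -0.00182494 -0.54871755]
 [-0.87308914 -0.40332542  0.27394154 -0.0296655 ]
 [-0.24948394 -0.11315943 -0.96174461  0.3918203 ]
 [ 0.          0.          0.          1.        ]]
{'time_s': 0.15, 'joints': array([-1.20558251e+00,  3.00330329e-01,  1.52142540e+00, -1.64347664e-05,
        1.32067790e+00, -6.65904130e-02]), 'dq': array([ 9.81904447e-04, -3.51277831e-03, -1.49351797e-03, -3.89087646e-05,
        6.73064150e-04,  1.22145223e-04]), 'tau': array([-8.34419061e-04, -5.31961405e+01, -3.52817237e+01,  7.07465317e-02,
        2.35867681e-02, -1.05920462e-04]), 'tool_pos': array([ 0.23011337, -0.49934612,  0.2130294 ]), 'ee_rot': array([-4.14621768e-04,  9.76783010e-01,  2.14230657e-01, -7.04224785e-05]), 'wrist_force': array([ 0.06896486, -0.27017832, -0.03513641]), 'torque': array([ 0.00352549, -0.01896833, -0.01121098]), 'width': 0.09413197659141942}
```

View pics/scene0.png

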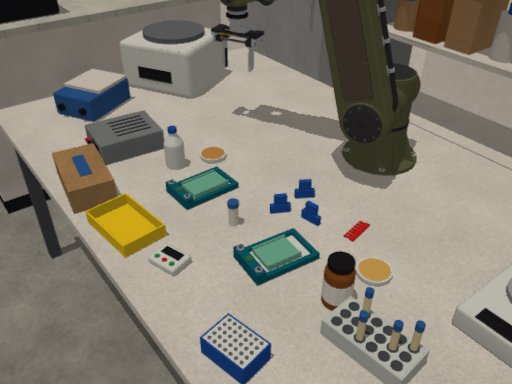

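View pics/side0.png

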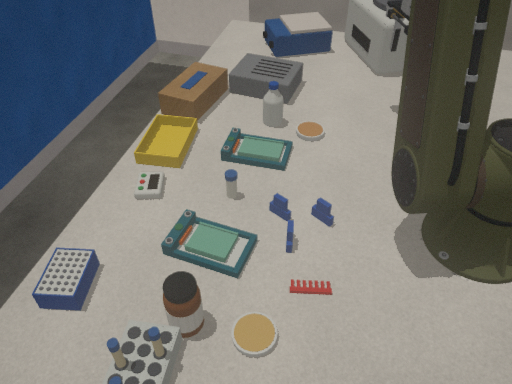

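View pics/wrist0.png

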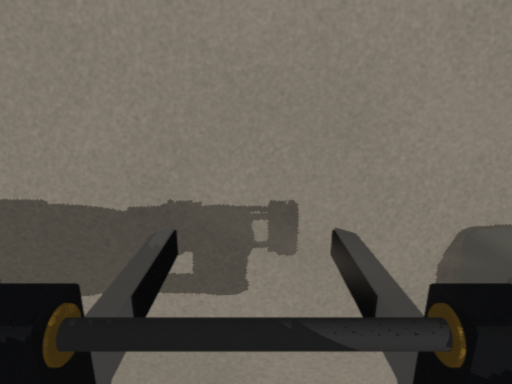

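Three blue bars: scene (280,204), (305,190) and (312,213). I'll make enlarged crops and compute rough positions.

```bash
cat > h.py <<'E'
from station import *
import cv2, numpy as np
def ray(f,u,v,z):
    V=f["view"];R=V[:3,:3];c=-R.T@V[:3,3]
    d=R.T@np.array([(u-f["cx"])/f["fx"],(v-f["cy"])/f["fy"],1.])
    return c+d*(z-c[2])/d[2]
def proj(f,p):
    V=f["view"];q=V[:3,:3]@np.asarray(p,float)+V[:3,3]
    return np.array([f["fx"]*q[0]/q[2]+f["cx"],f["fy"]*q[1]/q[2]+f["cy"]])
def crop(f,x0,y0,x1,y1,k,name):
    im=cv2.resize(f["frame"][y0:y1,x0:x1,::-1],None,fx=k,fy=k,interpolation=cv2.INTER_CUBIC)
    for u in range((x0+9)//10*10,x1,10):
        cv2.line(im,((u-x0)*k,0),((u-x0)*k,6 if u%50 else 14),(0,0,255),1)
        if u%20==0: cv2.putText(im,str(u),((u-x0)*k+2,14),0,.35,(0,0,255),1)
    for v in range((y0+9)//10*10,y1,10):
        cv2.line(im,(0,(v-y0)*k),(6,(v-y0)*k),(0,0,255),1)
        if v%20==0: cv2.putText(im,str(v),(8,(v-y0)*k+4),0,.35,(0,0,255),1)
    cv2.imwrite(name,im)
E
python3 - <<'E'
from h import *
f=grab_frame("scene"); g=grab_frame("side")
crop(f,225,165,335,285,5,"pics/sc1.png"); crop(g,155,120,345,275,4,"pics/sd1.png")
for p in [(280,211),(305,196),(312,220),(276,255),(202,187)]: print(p,ray(f,*p,0.0).round(3))
E
```

```text
(280, 211) [0.47  0.036 0.   ]
(305, 196) [ 0.362  0.025 -0.   ]
(312, 220) [0.424 0.123 0.   ]
(276, 255) [0.598 0.174 0.   ]
(202, 187) [ 0.586 -0.204  0.   ]
```

View pics/sc1.png

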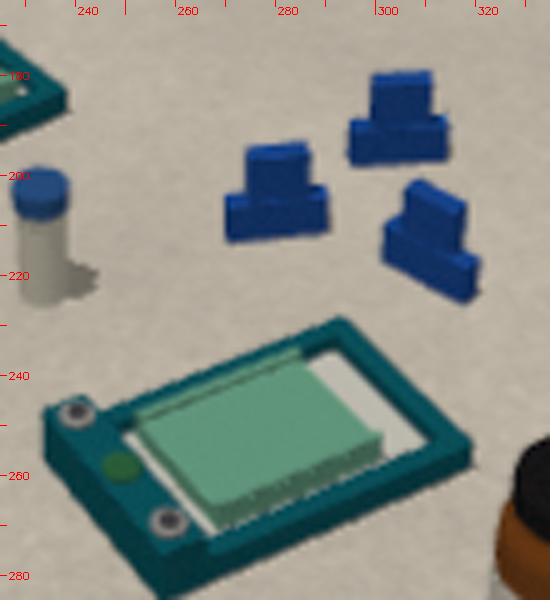

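View pics/sd1.png

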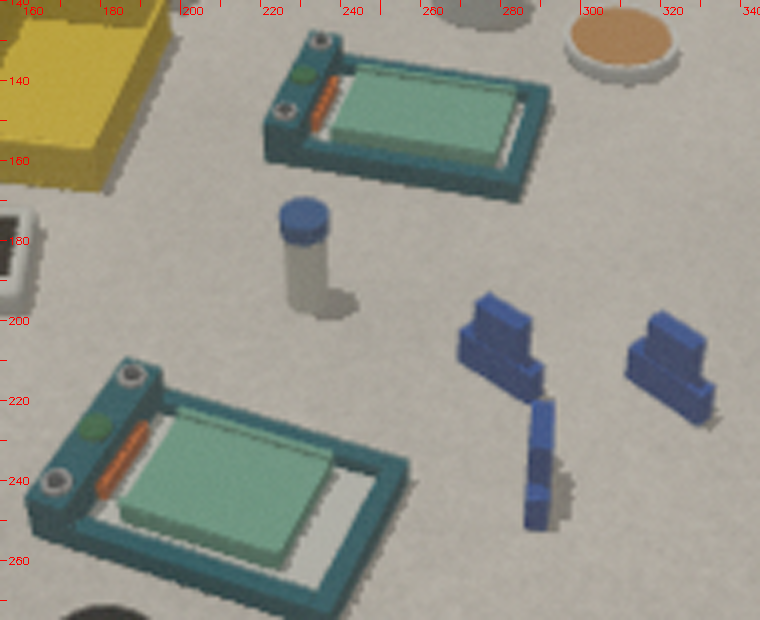

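Bar (312,213) is the farthest to the robot's left (y≈0.12, against 0.036 and 0.025 for the others). The crop confirms it is the same two-step shape. The left stand (276,255) has the wide white gap, so it is stand_a. Next I'll get the poses by fitting corners in both views.

Run:
```python
from h import *
f=grab_frame("scene"); g=grab_frame("side")
crop(f,230,225,325,290,8,"pics/sc2.png"); crop(g,155,205,262,280,7,"pics/sd2.png")
crop(f,295,195,325,230,16,"pics/sc3.png"); crop(g,270,210,310,260,12,"pics/sd3.png")
```

```text
(no output)
```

View pics/sc2.png

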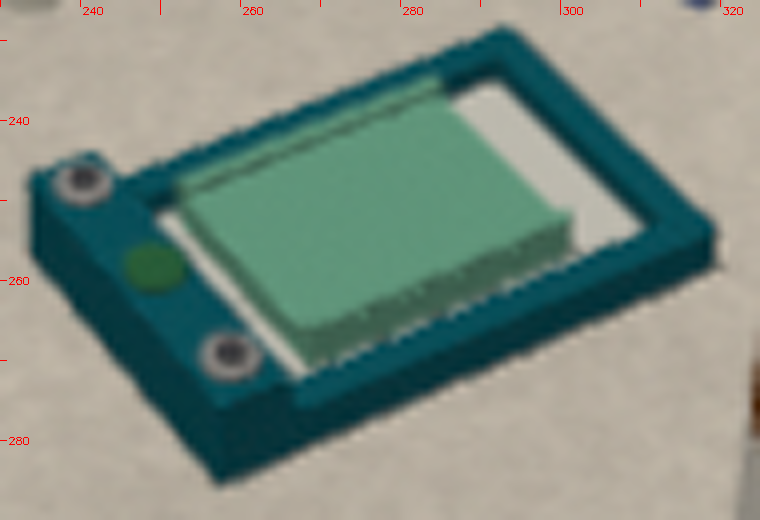

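View pics/sd2.png

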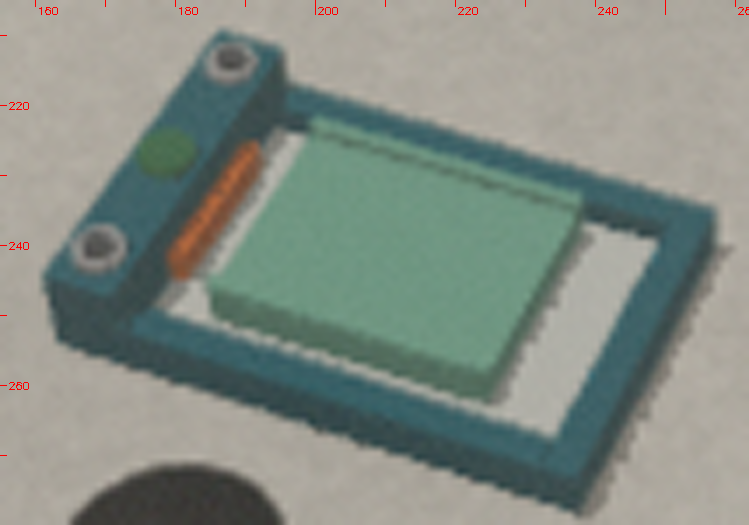

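View pics/sc3.png

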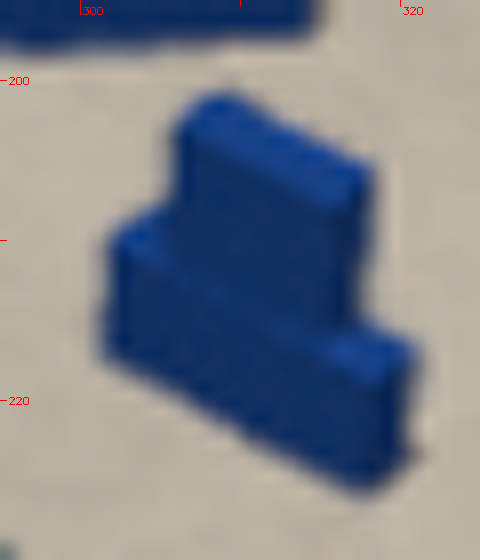

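View pics/sd3.png

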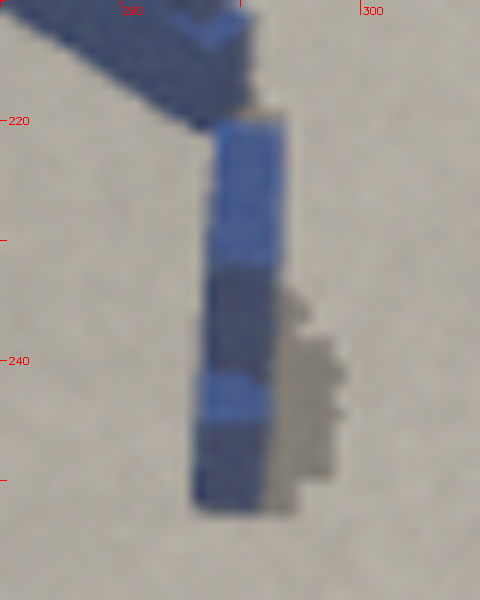

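```bash
cat > fit.py <<'E'
from h import *
from scipy.optimize import least_squares
def fit(obs,x0):
    # obs: list of (frame, local xyz mm, uv)
    def T(x,l):
        c,s=np.cos(x[2]),np.sin(x[2]); l=np.array(l)/1000
        return [x[0]+c*l[0]-s*l[1],x[1]+s*l[0]+c*l[1],l[2]]
    r=lambda x:np.concatenate([proj(f,T(x,l))-uv for f,l,uv in obs])
    s=least_squares(r,x0,loss="soft_l1"); return s.x,r(s.x).reshape(-1,2)
E
python3 - <<'E'
from fit import *
f=grab_frame("scene"); g=grab_frame("side")
A=[(f,l,uv) for l,uv in [((-92,-60,20),(293.4,228.1)),((-92,60,20),(319.6,254.1)),((96,60,0),(257.5,285.6)),((96,-60,36),(234,247.2)),((70,-60,36),(241.6,244.4)),((96,60,36),(257.8,275.6)),((70,60,36),(266.3,272.3)),((-92,60,0),(319.6,258.5))]]
B=[(g,l,uv) for l,uv in [((-92,-60,20),(257.1,234.7)),((-92,60,0),(238.1,278.4)),((96,-60,36),(186.4,209.6)),((70,-60,36),(195.4,212.1)),((96,60,36),(161.7,244.3)),((96,60,0),(163.3,253.6))]]
for o in (A,B,A+B):
    x,r=fit(o,[.6,.17,0]); print("stand",x.round(4),np.abs(r).max(), r.round(1).tolist() if o is not A and o is not B else '')
c,s=np.cos(x[2]),np.sin(x[2])
def loc(p): d=p[:2]-x[:2]; return (np.array([c*d[0]+s*d[1],-s*d[0]+c*d[1]])*1000).round(1)
for n,h,uv,z in [("sc near+ bot",f,(301.9,256.3),.008),("sc near- lip",f,(285,234.4),.026),("sc far+ bot",f,(268.75,270.6),.008),("sd near+ bot",g,(225,262.1),.008),("sd near- lip",g,(238.3,233.1),.026),("sd far+ lip",g,(185.3,246.4),.026)]:
    print(n,loc(ray(h,*uv,z)))
C=[(f,l,uv) for l,uv in [((7,-30,0),(301.4,217.2)),((7,30,0),(317.6,225.8)),((7,30,28),(318.75,218.6)),((7,-30,28),(302.4,209.9)),((-7,30,28),(320.9,216.6)),((7,-18,60),(306.6,203.1)),((-7,-18,60),(309.25,200.75)),((7,18,60),(315.9,207.8)),((-7,18,60),(318.25,205.3))]]
D=[(g,l,uv) for l,uv in [((7,-18,60),(288.2,220.7)),((-7,-18,60),(293.75,220.2)),((7,18,60),(287.25,232.1)),((-7,18,60),(292.9,232.1)),((7,30,28),(286.25,245.2)),((-7,30,28),(292.7,245.2)),((7,30,0),(286.1,252.1)),((-7,30,0),(291.9,252.9))]]
for o in (C,D,C+D):
    x,r=fit(o,[.42,.12,0]); print("bar",x.round(4),np.abs(r).max())
print(r.round(1).tolist())
E
```

```text
stand [ 0.6034  0.1843 -0.1079] 1.1207829965758265 
stand [ 0.5989  0.1832 -0.1091] 0.8446535713957246 
stand [ 0.6009  0.183  -0.111 ] 1.6355703955674983 [[0.5, -1.1], [1.0, -1.3], [0.3, 0.3], [-0.5, -0.9], [0.7, -1.6], [0.1, -0.3], [0.8, -1.0], [0.4, 0.0], [0.1, -0.6], [-0.8, 0.3], [-0.9, -1.0], [-0.4, -0.7], [-1.6, -0.4], [-1.0, 0.5]]
sc near+ bot [-51.3  36.1]
sc near- lip [-49.8 -41. ]
sc far+ bot [49.7 36.2]
sd near+ bot [-51.  34.]
sd near- lip [-51.6 -42. ]
sd far+ lip [44.7 38.7]
bar [0.4293 0.1242 0.1429] 0.9597776526761663
bar [0.4266 0.1238 0.1749] 0.7265454748521734
bar [0.4274 0.1236 0.1745] 1.3588921032975918
[[0.1, -0.1], [0.7, 0.4], [0.4, -0.2], [-0.3, -0.5], [1.3, -0.5], [-0.5, -1.1], [-0.0, -0.9], [0.6, -0.4], [1.4, -0.2], [-0.7, -0.9], [-0.2, 0.0], [-0.3, -0.6], [0.3, -0.2], [-0.2, -0.4], [-0.5, 0.0], [-0.6, 0.5], [-0.4, 0.2]]
```

```bash
cat > mv.py <<'E'
from h import *
from scipy.spatial.transform import Rotation as R
def rel(pos,yaw):  # yaw = world angle of tool y axis, tool pointing down
    s=get_state(); q=s["ee_rot"]; R0=R.from_quat([q[1],q[2],q[3],q[0]])
    y=np.array([np.cos(yaw),np.sin(yaw),0]); z=np.array([0,0,-1.]); x=np.cross(y,z)
    R1=R.from_matrix(np.c_[x,y,z])
    print("t",s["time_s"],"pos",s["tool_pos"].round(4),"F",s["wrist_force"].round(1),"w",round(s["width"],4),"j",s["joints"].round(2))
    print("shift mm",(R0.inv().apply(np.array(pos)-s["tool_pos"])*1000).round(1),"rot",(R0.inv()*R1).as_rotvec().round(4))
E
python3 - <<'E'
from mv import *
f=grab_frame("scene"); g=grab_frame("side")
print(ray(f,336,305,0),ray(g,190,330,0)) # jar base
rel([.427,.124,.2],.1745)
E
```

```text
[5.94675254e-01 3.89797711e-01 1.11022302e-16] [0.57123472 0.39402158 0.        ]
t 0.55 pos [ 0.2301 -0.4995  0.2134] F [0.3 0.5 0.1] w 0.094 j [-1.21  0.3   1.52 -0.    1.32 -0.07]
shift mm [ 439.7 -483.9   13.4] rot [-0.     -0.     -1.3135]
```

Emit:
{"name": "move_arm", "arguments": {"series": [[31,-34,0,0,0,-0.1,0.2],[62,-68,0,0,0,-0.2,0.2],[93,-102,0,0,0,-0.3,0.2],[124,-136,0,0,0,-0.4,0.2],[155,-170,0,0,0,-0.5,0.2],[186,-204,0,0,0,-0.6,0.2],[217,-238,0,0,0,-0.7,0.2],[248,-272,0,0,0,-0.8,0.2],[279,-306,0,0,0,-0.9,0.2],[310,-340,0,0,0,-1.0,0.2]], "squeeze": 20}}

```text
time_s: 1.55
tool_pos: [0.3696, -0.0591, 0.2138]
ee_rot: [0.0, 0.753, 0.658, 0.0]
wrist_force: [0.4, -0.5, 0.8]
width: 0.0565
```

Run:
```python
from mv import *
rel([.427,.124,.2],.1745)
```

```text
t 1.55 pos [ 0.3696 -0.0591  0.2138] F [ 0.4 -0.5  0.8] w 0.0565 j [-0.26 -0.11  1.97  0.    1.28 -0.12]
shift mm [189.2  32.2  13.8] rot [ 1.000e-03  3.000e-04 -3.096e-01]
```

Emit:
{"name": "move_arm", "arguments": {"series": [[38,6,2,0,0,-0.06,0.2],[76,13,4,0,0,-0.12,0.2],[114,19,7,0,0,-0.18,0.2],[152,26,10,0,0,-0.25,0.2],[189,32,14,0,0,-0.31,0.2],[189,32,14,0,0,-0.31,0.2],[189,32,14,0,0,-0.31,0.2]]}}

```text
time_s: 2.25
tool_pos: [0.4266, 0.1241, 0.1996]
ee_rot: [0.0, 0.642, 0.767, -0.0]
wrist_force: [0.2, 0.2, 0.5]
width: 0.0564
```

Run:
```python
from mv import *
w=grab_frame("wrist"); cv2.imwrite("pics/w1.png",w["frame"][:,:,::-1])
rel([.427,.124,.2],.1745)
x=np.array([.4274,.1236]);a=.1745
R2=np.array([[np.cos(a),-np.sin(a)],[np.sin(a),np.cos(a)]])
for l in [(7,18,60),(7,-18,60),(-7,18,60),(-7,-18,60),(7,30,28),(-7,30,28),(7,-30,28)]:
    p=x+R2@(np.array(l[:2])/1000); print(l,proj(w,[*p,l[2]/1000]).round(1))
```

```text
t 2.3 pos [0.4266 0.1235 0.1998] F [-0.4 -0.6 -0.2] w 0.0562 j [ 0.2   0.07  1.82 -0.    1.24  0.03]
shift mm [ 0.4  0.5 -0.2] rot [0.0007 0.0006 0.0001]
(7, 18, 60) [262.7 172.1]
(7, -18, 60) [262.3 206.6]
(-7, 18, 60) [248.6 172. ]
(-7, -18, 60) [248.7 206.5]
(7, 30, 28) [262.  155.3]
(-7, 30, 28) [249.  155.2]
(7, -30, 28) [261.5 208.1]
```

View pics/w1.png

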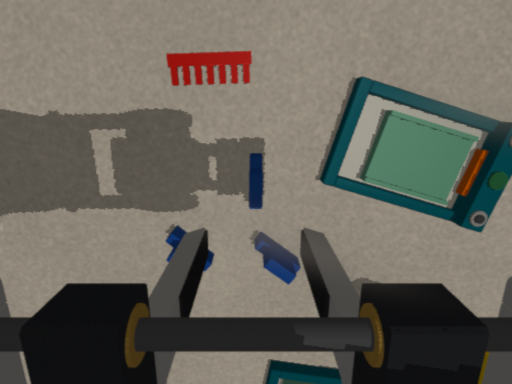

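The wrist view shows the bar at (256,181), matching the prediction, and stand_a at (420,150). I'll enlarge it to refine both poses.

Run:
```python
from h import *
w=grab_frame("wrist"); crop(w,235,140,280,220,7,"pics/w2.png"); crop(w,312,65,512,240,4,"pics/w3.png")
```

```text
(no output)
```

View pics/w2.png

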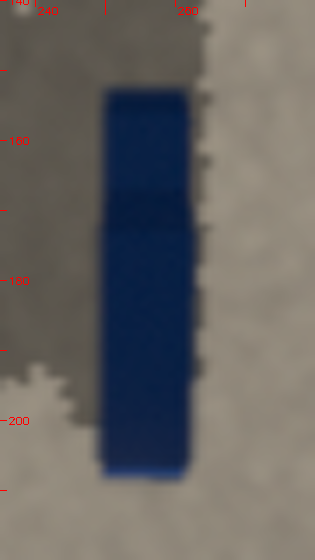

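View pics/w3.png

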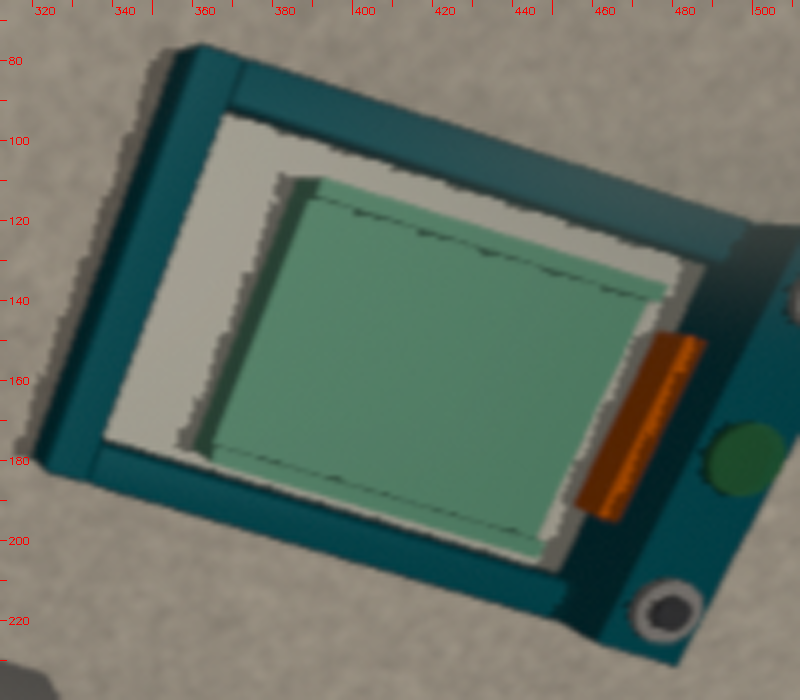

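Run:
```python
from fit import *
w=grab_frame("wrist")
A=[(w,l,uv) for l,uv in [((-92,60,20),(362.75,75.75)),((-92,-60,20),(324.5,183)),((-78,47,20),(368.25,93.25)),((-78,-47,20),(337.75,175)),((96,-60,36),(481.5,231.25)),((70,-60,36),(461.25,224.5))]]
x,r=fit(A,[.6,.18,-.11]); print(x.round(4),r.round(1).tolist())
c,s=np.cos(x[2]),np.sin(x[2])
def loc(p): d=p[:2]-x[:2]; return (np.array([c*d[0]+s*d[1],-s*d[0]+c*d[1]])*1000).round(1)
for uv,z in [((384.5,110),.008),((360.75,178.75),.008),((393.25,109.5),.026),((365,180.5),.026),((478.5,137),.026),((447.5,204),.026)]: print(loc(ray(w,*uv,z)))
for xl in [(-64,0)]:
    print("gap target",x[:2]+np.array([c*xl[0]-s*xl[1],s*xl[0]+c*xl[1]])/1000)
```

```text
[ 0.601   0.1825 -0.1075] [[-1.5, -0.8], [-2.0, 0.3], [0.9, -1.7], [0.3, 0.9], [0.8, 0.3], [0.1, 1.0]]
[-50.7  35.3]
[-47.5 -44.5]
[-49.1  36.5]
[-49.3 -42.8]
[49.9 35.6]
[ 50.9 -42.3]
gap target [0.53738302 0.18941246]
```

Emit:
{"name": "move_arm", "arguments": {"series": [[0,0,40,0,0,0,0.2],[0,0,80,0,0,0,0.2],[0,0,120,0,0,0,0.2],[0,0,145,0,0,0,0.2],[0,0,164,0,0,0,0.2],[0,0,164,0,0,0,0.2],[0,0,164,0,0,0,-1],[0,0,164,0,0,0,-1],[0,0,164,0,0,0,-1],[0,0,164,0,0,0,-1]], "squeeze": 25}}

```text
time_s: 3.4
tool_pos: [0.4273, 0.123, 0.0368]
ee_rot: [0.001, 0.643, 0.766, 0.001]
wrist_force: [-0.4, 0.0, -0.4]
width: 0.028
```

Emit:
{"name": "move_arm", "arguments": {"series": [[0,0,0,0,0,0,-1],[0,0,0,0,0,0,-1],[0,0,0,0,0,0,-1],[0,0,0,0,0,0,-1]]}}

```text
time_s: 3.8
tool_pos: [0.4275, 0.123, 0.037]
ee_rot: [0.001, 0.643, 0.766, 0.001]
wrist_force: [-1.1, -0.8, 5.5]
width: 0.0137
```

Run:
```python
from mv import *
g=grab_frame("side"); crop(g,230,170,350,280,5,"pics/s4.png")
rel([.5374,.1875,.12],-.1078)
```

```text
t 3.85 pos [0.4275 0.123  0.037 ] F [-1.1 -0.9  5.4] w 0.0137 j [ 0.2   0.32  1.97 -0.    0.85  0.03]
shift mm [ 44.5 119.6 -82.6] rot [0.0031 0.     0.2811]
```

View pics/s4.png

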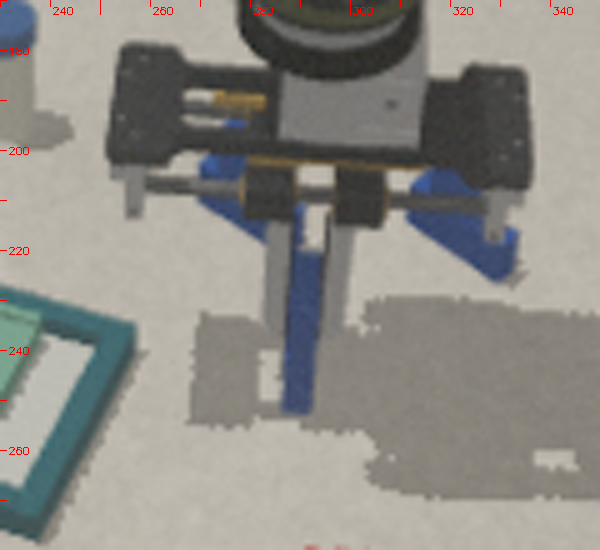

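Gripped: the width is 13.7 mm and the bar is upright between the fingers at side (290,235). Lift and carry it above the gap.

Emit:
{"name": "move_arm", "arguments": {"series": [[0,0,-40,0,0,0,-1],[0,0,-83,0,0,0,-1],[11,30,-83,0.001,0,0.07,-1],[22,60,-83,0.002,0,0.14,-1],[33,90,-83,0.003,0,0.21,-1],[44.5,119.5,-83,0.003,0,0.281,-1],[44.5,119.5,-83,0.003,0,0.281,-1],[44.5,119.5,-83,0.003,0,0.281,-1],[44.5,119.5,-83,0.003,0,0.281,-1]]}}

```text
time_s: 4.75
tool_pos: [0.5366, 0.1871, 0.1201]
ee_rot: [-0.0, 0.744, 0.668, -0.0]
wrist_force: [-0.5, -0.5, -0.4]
width: 0.0137
```

Run:
```python
from mv import *
w=grab_frame("wrist"); cv2.imwrite("pics/w5.png",w["frame"][:,:,::-1])
g=grab_frame("side"); crop(g,150,130,290,270,5,"pics/s5.png")
rel([.5374,.1875,.06],-.1078)
x=np.array([.601,.1827]);a=-.1078
R2=np.array([[np.cos(a),-np.sin(a)],[np.sin(a),np.cos(a)]])
for l in [(-92,60,20),(-78,47,20),(-92,-60,20),(-49.5,36,26)]:
    print(l,proj(w,[*(x+R2@(np.array(l[:2])/1000)),l[2]/1000]).round(1))
```

```text
t 4.85 pos [0.5368 0.1871 0.1205] F [ 0.1  0.7 -0.5] w 0.0135 j [ 0.27  0.43  1.57 -0.    1.14  0.38]
shift mm [ 0.5  0.6 60.5] rot [0.     0.0001 0.0003]
(-92, 60, 20) [222.5 127.9]
(-78, 47, 20) [239.4 143.6]
(-92, -60, 20) [225.8 258.4]
(-49.5, 36, 26) [273.2 157.7]
```

View pics/w5.png

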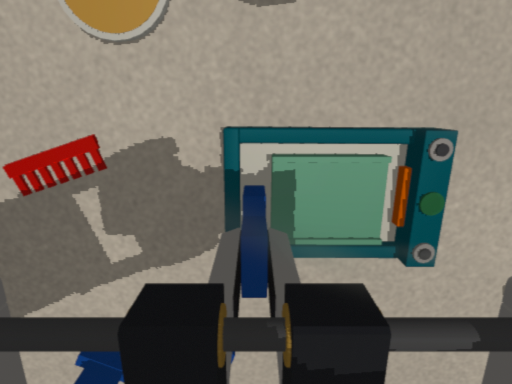

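View pics/s5.png

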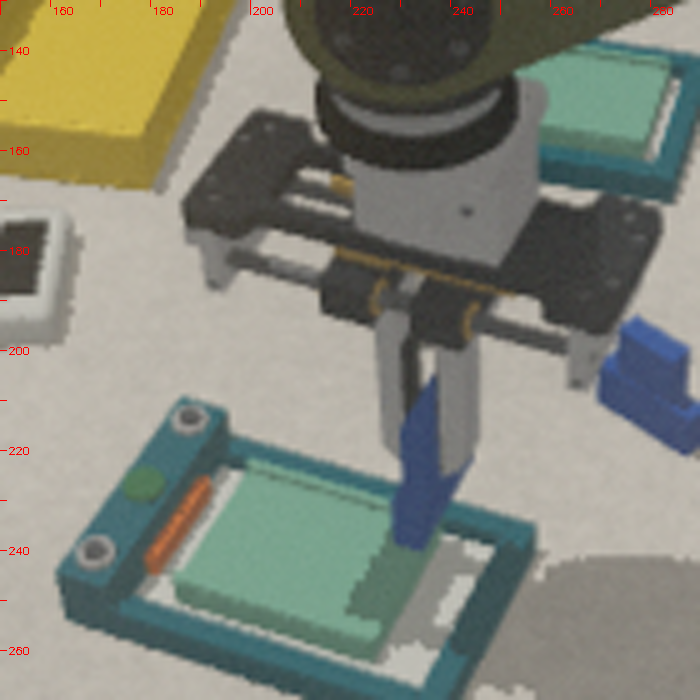

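The wall and plate edges project where predicted (gap at columns 240–271, bar centred at 254). Lower in two stages.

Emit:
{"name": "move_arm", "arguments": {"series": [[0.5,0.6,20,0,0,0,-1],[0.5,0.6,40,0,0,0,-1],[0.5,0.6,52,0,0,0,-1],[0.5,0.6,60,0,0,0,-1],[0.5,0.6,65,0,0,0,-1],[0.5,0.6,65,0,0,0,-1]]}}

```text
time_s: 5.45
tool_pos: [0.5374, 0.1875, 0.0554]
ee_rot: [0.0, 0.744, 0.668, -0.0]
wrist_force: [-0.8, 0.6, -0.8]
width: 0.014
```

Run:
```python
from mv import *
w=grab_frame("wrist"); crop(w,200,110,330,310,3,"pics/w6.png")
g=grab_frame("side"); crop(g,180,200,270,280,7,"pics/s6.png")
rel([.5374,.1875,.045],-.1078)
```

```text
t 5.55 pos [0.5377 0.1876 0.0561] F [ 0.3  0.9 -0.5] w 0.0138 j [ 0.27  0.52  1.61 -0.    1.01  0.38]
shift mm [-0.1 -0.3 11.1] rot [ 0.0008 -0.0002  0.0003]
```

View pics/w6.png

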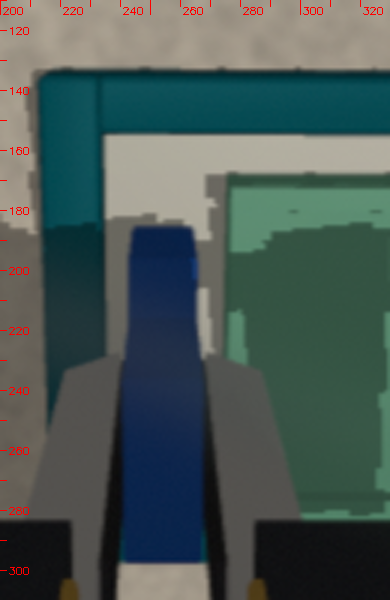

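View pics/s6.png

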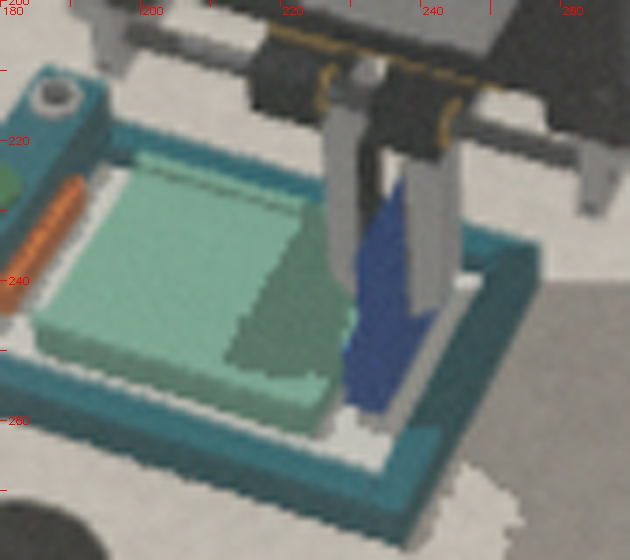

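Clear gaps on both sides of the bar. Lower the rest of the way.

Emit:
{"name": "move_arm", "arguments": {"series": [[0,-0.3,4,0,0,0,-1],[0,-0.3,8,0,0,0,-1],[0,-0.3,10,0,0,0,-1],[0,-0.3,10,0,0,0,-1],[0,-0.3,10,0,0,0,-1],[0,-0.3,10,0,0,0,-1]], "squeeze": 35}}

```text
time_s: 6.15
tool_pos: [0.5375, 0.1877, 0.0462]
ee_rot: [0.0, 0.744, 0.668, 0.0]
wrist_force: [0.0, 0.1, -1.0]
width: 0.0141
```

Run:
```python
from mv import *
w=grab_frame("wrist"); crop(w,200,110,330,310,3,"pics/w7.png")
c,s=np.cos(-.1078),np.sin(-.1078)
st=get_state(); F=st["wrist_force"]; p=st["tool_pos"][:2]-[.601,.1827]
print("local",c*p[0]+s*p[1],-s*p[0]+c*p[1],"Fx",c*F[0]+s*F[1])
rel([.5374,.1875,.046],-.1078)
```

```text
local -0.06365525916950973 -0.0018821465990324499 Fx 0.6123891507805789
t 6.2 pos [0.5375 0.1877 0.0462] F [ 0.6  0.1 -0.7] w 0.0141 j [ 0.27  0.53  1.62 -0.    0.99  0.38]
shift mm [-0.2 -0.1  0.2] rot [ 0.001  -0.0003  0.0003]
```

View pics/w7.png

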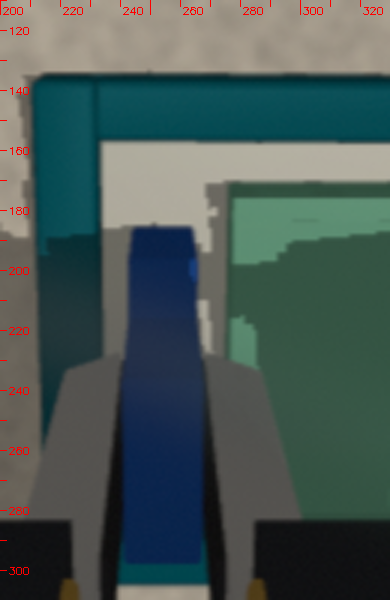

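Emit:
{"name": "move_arm", "arguments": {"series": [[0,2,0,0,0,0,-1],[0,4,0,0,0,0,-1],[0,6,0,0,0,0,-1],[0,8,0,0,0,0,-1],[0,10,0,0,0,0,-1],[0,12,0,0,0,0,-1],[0,14,0,0,0,0,-1],[0,16,0,0,0,0,-1],[0,18,0,0,0,0,-1],[0,18,0,0,0,0,-1]]}}

```text
time_s: 7.2
tool_pos: [0.5558, 0.1857, 0.0463]
ee_rot: [0.0, 0.744, 0.668, 0.001]
wrist_force: [-0.1, -0.7, -0.4]
width: 0.014
```

```bash
cat > st.py <<'E'
from mv import *
def st():
    c,s=np.cos(-.1078),np.sin(-.1078)
    a=get_state(); F=a["wrist_force"]; p=a["tool_pos"][:2]-[.601,.1827]
    print("local mm",((c*p[0]+s*p[1])*1e3).round(2),((-s*p[0]+c*p[1])*1e3).round(2),"Fpush",-(c*F[0]+s*F[1]).round(2),"Flat",(-s*F[0]+c*F[1]).round(2),"Fz",F[2].round(2),"trq",a["torque"].round(2))
E
python3 - <<'E'
from st import *
w=grab_frame("wrist"); crop(w,180,110,440,310,3,"pics/w8.png")
g=grab_frame("side"); crop(g,155,205,262,280,7,"pics/s8.png")
st(); rel([.5374,.1875,.046],-.1078)
E
```

```text
local mm -45.49 -1.9 Fpush 0.16 Flat -0.13 Fz -2.0 trq [-0.03 -0.06 -0.06]
t 7.3 pos [0.5556 0.1857 0.0463] F [-0.2 -0.1 -2. ] w 0.014 j [ 0.26  0.56  1.57 -0.    1.01  0.37]
shift mm [ -0.2 -18.3   0.2] rot [ 0.0014 -0.0004  0.0003]
```

View pics/w8.png

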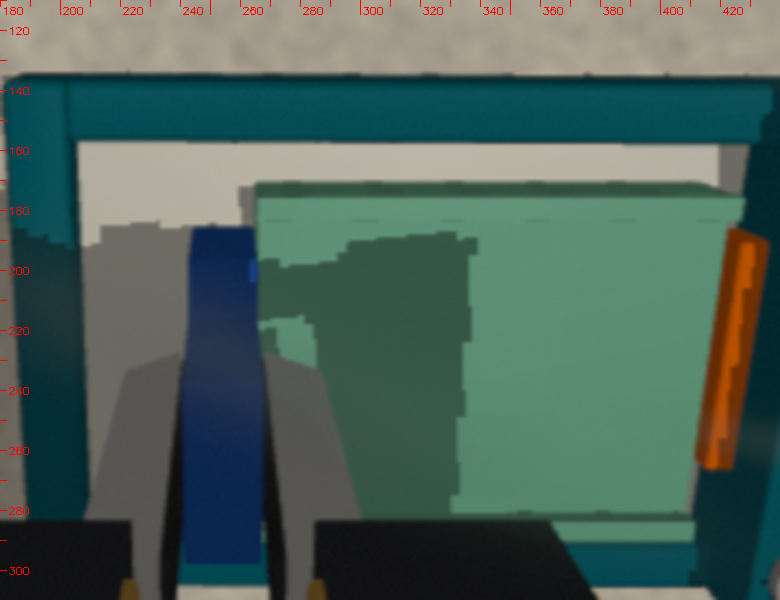

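View pics/s8.png

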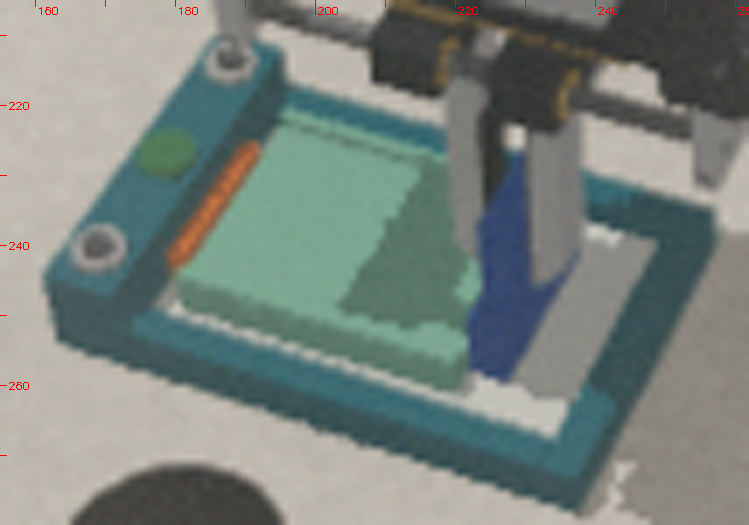

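The plate has slid square to about the seal, flat against the bar. Continue at 1 mm steps.

Emit:
{"name": "move_arm", "arguments": {"series": [[0,1,0,0,0,0,-1],[0,2,0,0,0,0,-1],[0,3,0,0,0,0,-1],[0,4,0,0,0,0,-1],[0,5,0,0,0,0,-1],[0,5,0,0,0,0,-1]]}}

```text
time_s: 7.9
tool_pos: [0.5599, 0.1853, 0.0463]
ee_rot: [-0.0, 0.744, 0.668, -0.0]
wrist_force: [-7.1, 1.6, 4.1]
width: 0.0139
```

Run:
```python
from st import *
st()
```

```text
local mm -41.18 -1.8 Fpush 7.24 Flat 0.84 Fz 4.13 trq [ 0.15  1.47 -0.03]
```

Emit:
{"name": "move_arm", "arguments": {"series": [[0,1.2,0,0,0,0,-1],[0,1.8,0,0,0,0,-1],[0,2.4,0,0,0,0,-1],[0,3.0,0,0,0,0,-1],[0,3.5,0,0,0,0,-1],[0,3.5,0,0,0,0,-1]]}}

```text
time_s: 8.5
tool_pos: [0.5623, 0.1852, 0.0462]
ee_rot: [-0.001, 0.744, 0.668, -0.001]
wrist_force: [-9.1, 0.9, 5.8]
width: 0.0137
```

Run:
```python
from st import *
st()
```

```text
local mm -38.75 -1.68 Fpush 9.16 Flat -0.1 Fz 5.75 trq [ 0.19  1.99 -0.1 ]
```

Emit:
{"name": "move_arm", "arguments": {"series": [[0,1.5,0,0,0,0,-1],[0,2.0,0,0,0,0,-1],[0,2.5,0,0,0,0,-1],[0,2.8,0,0,0,0,-1],[0,2.8,0,0,0,0,-1]]}}

```text
time_s: 9.0
tool_pos: [0.5638, 0.1851, 0.0461]
ee_rot: [-0.002, 0.744, 0.668, -0.002]
wrist_force: [-11.9, 0.2, 5.8]
width: 0.014
```

Run:
```python
from st import *
st()
w=grab_frame("wrist"); crop(w,180,110,440,310,3,"pics/w9.png")
g=grab_frame("side"); crop(g,155,205,262,280,7,"pics/s9.png")
```

```text
local mm -37.26 -1.61 Fpush 11.82 Flat -1.07 Fz 5.78 trq [ 0.2   2.31 -0.13]
```

View pics/w9.png

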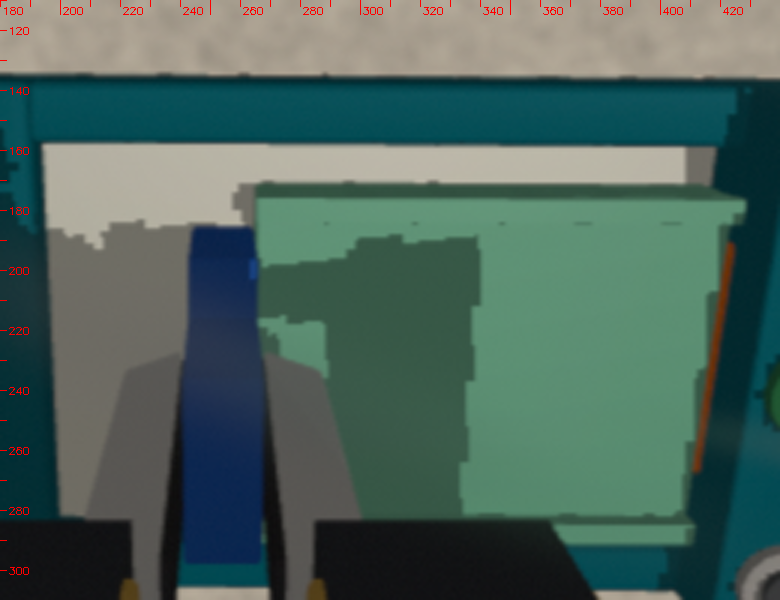

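View pics/s9.png

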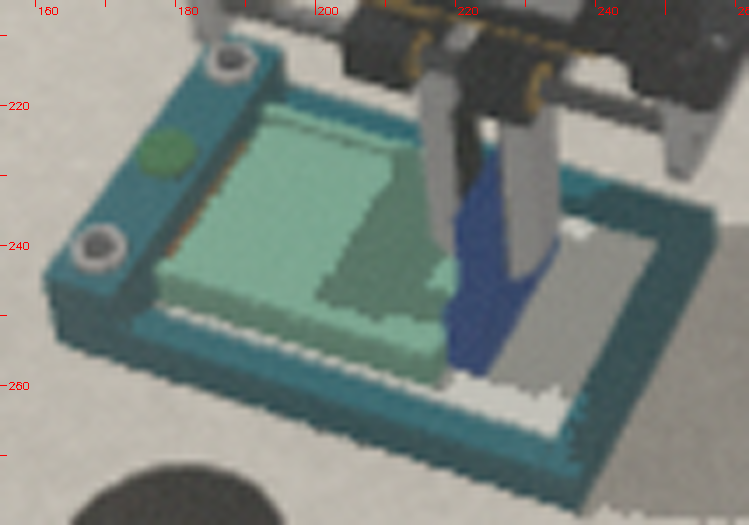

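A sliver of orange is still visible, so the plate is about 1–2 mm from home. Push on gently.

Emit:
{"name": "move_arm", "arguments": {"series": [[0,1.5,0,0,0,0,-1],[0,1.8,0,0,0,0,-1],[0,2.1,0,0,0,0,-1],[0,2.4,0,0,0,0,-1],[0,2.4,0,0,0,0,-1]]}}

```text
time_s: 9.6
tool_pos: [0.5648, 0.1851, 0.046]
ee_rot: [-0.004, 0.744, 0.668, -0.004]
wrist_force: [-11.9, 1.0, 6.7]
width: 0.0138
```

Run:
```python
from st import *
st()
```

```text
local mm -36.27 -1.52 Fpush 11.9 Flat -0.3 Fz 6.69 trq [ 0.18  2.42 -0.17]
```

Run:
```python
from st import *
st(); rel([.5374,.1875,.0462],-.1078)
```

```text
local mm -36.27 -1.52 Fpush 11.9 Flat -0.3 Fz 6.69 trq [ 0.18  2.42 -0.17]
t 9.6 pos [0.5648 0.1851 0.046 ] F [-11.9   1.    6.7] w 0.0138 j [0.25 0.58 1.53 0.   1.04 0.36]
shift mm [ -0.5 -27.5   0.1] rot [-0.0105  0.001   0.0003]
```

Emit:
{"name": "move_arm", "arguments": {"series": [[0,1.5,0,-0.004,0,0,-1],[0,1.8,0,-0.008,0,0,-1],[0,2.0,0,-0.012,0,0,-1],[0,2.2,0,-0.015,0,0,-1],[0,2.2,0,-0.015,0,0,-1]]}}

```text
time_s: 10.1
tool_pos: [0.5648, 0.1852, 0.0458]
ee_rot: [0.0, 0.744, 0.668, -0.001]
wrist_force: [-16.4, 2.2, 9.2]
width: 0.0139
```

Run:
```python
from st import *
st(); rel([.5374,.1875,.0462],-.1078)
w=grab_frame("wrist"); crop(w,180,110,440,310,3,"pics/w10.png")
g=grab_frame("side"); crop(g,155,205,262,280,7,"pics/s10.png")
```

```text
local mm -36.24 -1.44 Fpush 16.56 Flat 0.39 Fz 9.2 trq [ 0.25  3.58 -0.1 ]
t 10.1 pos [0.5648 0.1852 0.0458] F [-16.4   2.2   9.2] w 0.0139 j [ 0.26  0.58  1.54 -0.    1.03  0.36]
shift mm [ -0.6 -27.5  -0.4] rot [-0.0009  0.0019  0.0004]
```

View pics/w10.png

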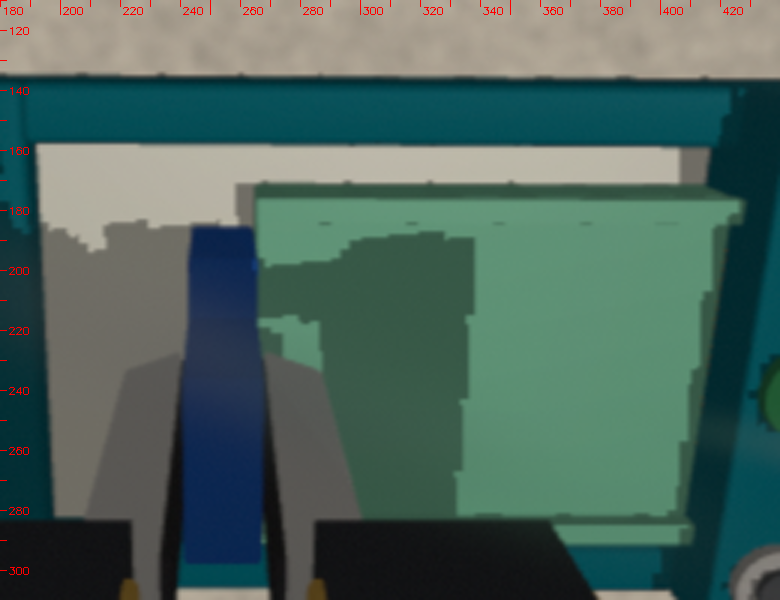

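View pics/s10.png

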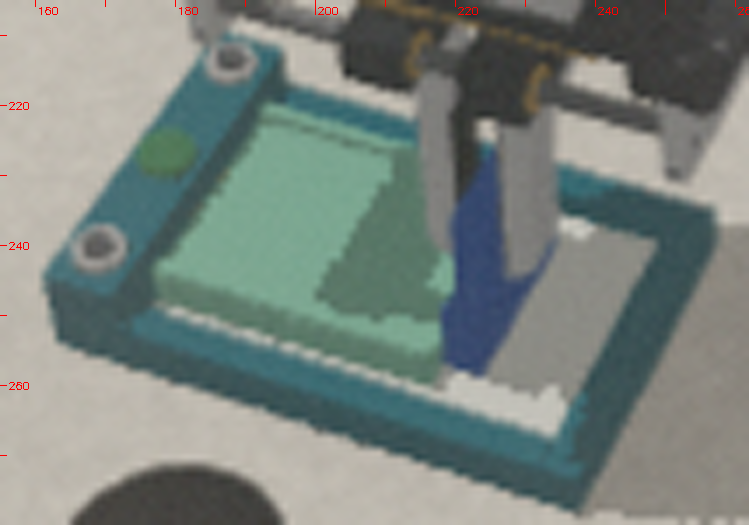

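No orange is visible and the force is rising without travel, so the plate is on the block. Raise the push to about 22 N to confirm the plate is hard home.

Emit:
{"name": "move_arm", "arguments": {"series": [[0,2.3,0,-0.006,0,0,-1],[0,2.5,0,-0.006,0,0,-1],[0,2.7,0,-0.006,0,0,-1],[0,2.9,0,-0.006,0,0,-1],[0,2.9,0,-0.006,0,0,-1],[0,2.9,0,-0.006,0,0,-1],[0,2.9,0,-0.006,0,0,-1]]}}

```text
time_s: 10.9
tool_pos: [0.5649, 0.1852, 0.0455]
ee_rot: [0.0, 0.744, 0.668, -0.002]
wrist_force: [-21.8, 1.8, 12.3]
width: 0.0136
```

Run:
```python
from st import *
st(); rel([.5374,.1875,.0462],-.1078)
w=grab_frame("wrist"); crop(w,380,120,450,320,4,"pics/w11.png")
f=grab_frame("scene"); crop(f,225,165,335,285,5,"pics/sc11.png")
g=grab_frame("side"); crop(g,155,120,290,275,5,"pics/s11.png")
st()
```

```text
local mm -36.17 -1.4 Fpush 21.83 Flat -0.55 Fz 12.3 trq [ 0.3   4.6  -0.17]
t 10.9 pos [0.5649 0.1852 0.0455] F [-21.8   1.8  12.3] w 0.0136 j [ 0.26  0.58  1.54 -0.    1.03  0.36]
shift mm [ -0.7 -27.6  -0.7] rot [-0.0022  0.0031  0.0006]
local mm -36.15 -1.39 Fpush 21.77 Flat -0.26 Fz 12.43 trq [ 0.23  4.49 -0.15]
```

View pics/sc11.png

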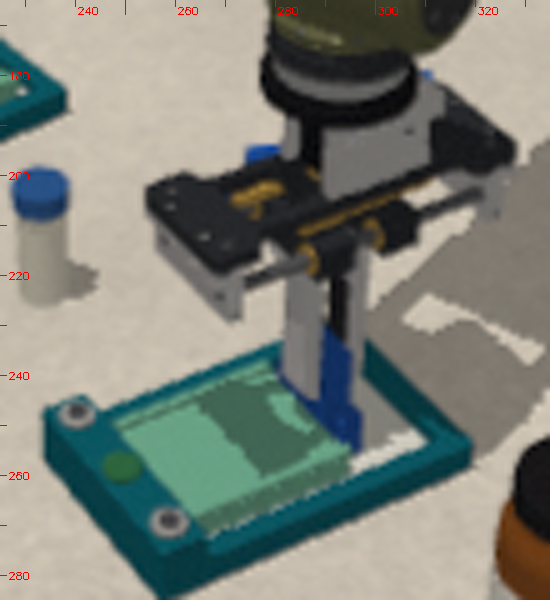

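View pics/s11.png

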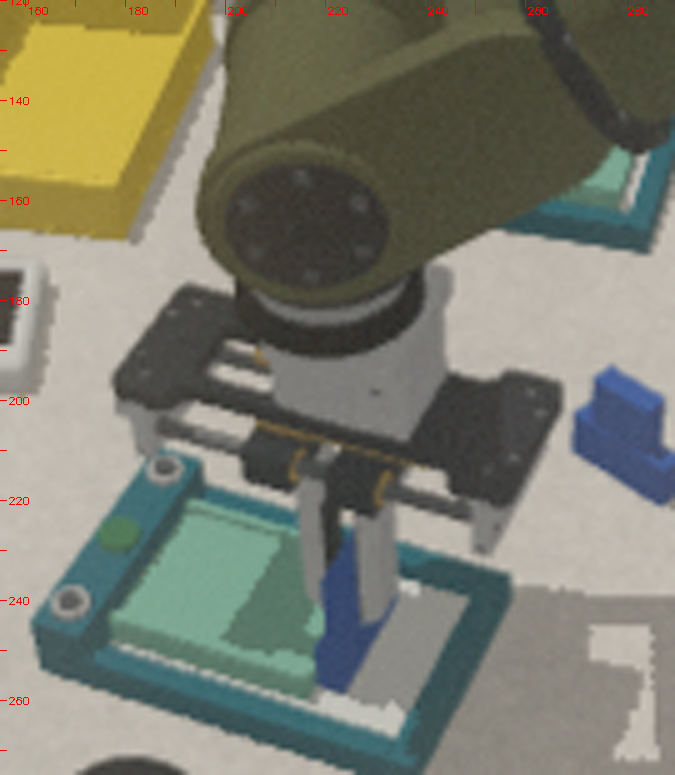

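View pics/w11.png

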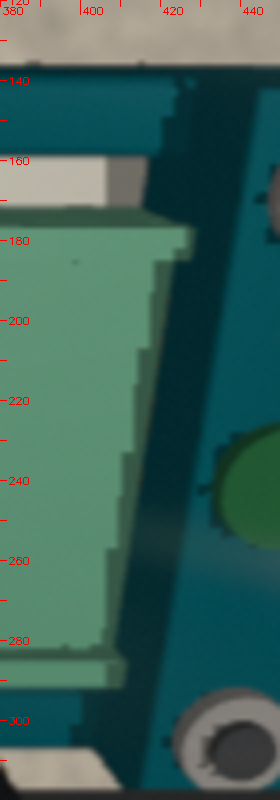

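The seal is fully hidden, the plate edge lies along the block, and the push is steady at about 22 N with under 0.1 mm of movement for the last 5 N. Handing in.

Run:
```python
from st import *
st(); print(hand_in())
```

```text
local mm -36.15 -1.39 Fpush 21.77 Flat -0.26 Fz 12.43 trq [ 0.23  4.49 -0.15]
the job is handed in; nothing more can be done
None
```

I picked up the leftmost of the three blue bars and lowered it upright into the wide gap in the left stand (stand_a). I then pushed the shorter plate along to the end block and handed the job in at about 11 s, still gripping the bar and pressing. The interface gives no verdict, so the result rests on my own checks.

**Last checks:**
- **Push:** steady at about 22 N at the wrist. The last 5 N of push moved the tool less than 0.1 mm, so the plate was against something rigid.
- **Seal and plate:** no orange is visible in any view, and the plate edge lies along the end block.
- **Bar:** grip opening about 13.6 mm on the 14 mm bar, tool tilt under 0.005 rad.
- **Other objects:** the longer plate and the bystanders looked untouched where visible, though I did not measure them.

**What disagreed:** by my pose fit the tool finished at x = -36.2 mm in the stand's frame, where about -37 mm was expected. That is within the roughly 2 mm calibration error. About 12 N of upward force remained at the wrist, probably the foot resting on the bay floor and friction against the plate.

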